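Measure the groove depth of a display base with a sprung depth gauge

ROBOT

A 7-joint arm with a two-finger parallel gripper is mounted at the origin on a cart in front of the work surface, level with it; the furniture and walls round the work are solid. World frame = base frame: x ahead of the robot, y to its left, z up, the work surface at z = 0. Lengths are in mm, angles in rad, forces in N, time in s.
With the tool pointing down it reaches from about 400 to 900 mm from the base axis. Payload 5.5 kg.
Tool frame: the origin (TCP) lies midway between the tips of the shut fingers; the grasp point (between the pads) lies 19 mm behind it (r.grasp_offset is the distance from the TCP to the grasp point, in mm); z points along the fingers, y is the direction in which the jaws open and shut (so a half turn about z gives the same grasp; the last joint's range is limited). The gripper opens to 85 mm and grips with 20 to 120 N. Pads are 22 mm wide; open, the fingers measure 114 mm over their backs; the gripper's body (76 mm by 85 mm) begins 54 mm behind the grasp point. The pads swing forward as they close: fully open they stand 13 mm farther back than shut.
Start: joints at [-1.038, 0.501, -0.427, 1.55, 0.221, 1.138, -0.21], TCP at [173.212, 626.496, 231.31] pointing down, gripper open.
Joint ranges: [-2.88, 2.88], [-0.31, 2.03], [-1.54, 1.56], [0.2, 2.42], [-1.41, 4.55], [0.19, 2.02], [-2.57, 2.57]. Speed limits (rad/s): [2.57, 2.57, 3.14, 3.14, 3.14, 3.14, 3.14].

INTERFACE

Orientations are given as a 3x3 rotation matrix whose columns are the frame's x, y, z axes.
In Python, from rig import r gives the robot as it stands.
- The arm moves only by the tool jog_arm, never from a script. Its argument "series" is a list that holds one entry, the list of rows, each a list of 5 numbers: the opening, from 0 (shut) to 1 (fully open), then the shift along the tool's x, y, z in units of 25 mm (1.0 is 25 mm), then the turn about the tool's z in degrees. A call has exactly 5 rows; each row shifts and turns the pose as measured when the row begins, along the tool's axes as they then stand; what a row does not reach is not made up. A row lasts 1/8 s, in which the tool goes at most 62.5 mm and 10.7 degrees, less where a joint would pass 70% of its speed; a pose out of reach is approached as far as the arm can. A call is refused whole if a number of a shift passes 1 or a number of a turn 10.7, either way. A call with a gripper value outside its range is refused whole. The fingers move at their own pace and stop on an object; "force" is the grip in N (left out, the last holds). Time passes only in rows, so rows that do not move let the fingers close, or fill a call up. It gives the time, the measured TCP pose, the force and the opening at its end, in the units of the state.
- r.get_obs(): the state, without advancing time (a new reading comes with each control period).
- r.read_camera(name): name is "scene" or "top" or "wrist"; returns a dict with "pixels" (420x560x3 uint8, blue, green, red), "z_map" (420x560 float32, mm along the optical axis (not along the pixel's ray), 0 where there is no reading), "mtx" (3x3 intrinsics, pixels), "world_to_cam" (4x4, takes a point from world to camera coordinates). Camera axes: x right, y down, z forward; pixel columns grow to the right and rows downward; lengths in mm; the calibration is good to about 2 mm. A picture is of the moment at which its call begins.
- r.sign_off(): hands the job in, once; it reports no verdict.
The state is a dict: "t": time; "q": joint angles; "joint_vel": joint speeds; "joint_efforts": joint torques, N m; "position": TCP position; "tool_rot": TCP orientation; "force": force on the tool from outside, world axes, zero at the start; "torque": the same for the moment, N m; "grip_width": finger opening in mm.
Only numpy, scipy, OpenCV 4.12 (cv2) and the standard library are available. Lean on these libraries where they do the work, as an engineer would, in place of code of your own. Each camera call takes 0.05 s, during which the arm holds its last target. There are 200 camera calls.

TASK

Check the groove of the empty wooden display base, the one with no stone standing in it. Lift the sprung depth gauge off its metal rest, set it on that base about half-way along the groove, with its foot bar straight across the groove and its probe in the middle, and press it down until the foot sits flat on the wood so that the pointer shows the depth. Then let go and leave the gauge sitting there flat.

Things in the scene. Friction and masses are not known exactly. Their poses are not given: they have to be found in the camera images.
- gauge_grip (a point): Upright depth gauge, 0.3 kg, 90 mm tall: black body 24 (x) by 32 (y) by 80 mm on a steel foot bar 26 (x) by 80 (y) by 10 mm. This point is its centre, 45 mm above the foot's underside; z up, y along the foot bar, -x the face with the scale. Grip the body across its 32 mm width. It starts with its foot flat on a fixed aluminium rest 40 x 90 mm, 30 mm high, the probe hanging in a well.
- gauge_probe (a joint): The gauge's sprung pin, 6 mm thick, in the middle of the foot; travel in m. At 0 its tip is 16 mm below the foot's underside; grows to 0.016 as it is pushed in. That takes about 4 N, more than the gauge's weight (3 N), so it must be pressed down; once the foot is flat the weight keeps it flat. In the 10 mm deep groove with the foot flat it reads 0.006.
- groove (a point): The empty display base: a fixed wooden block 70 (x) by 100 (y) by 30 mm high with a groove 28 mm wide and 10 mm deep cut right through along its x axis. This point is at the middle of the groove's length and width, level with the block's top face; z up.
- groove_taken (a point): The other display base, the same block and groove, same point, but with a black stone point 85 mm tall standing in its groove. Not to be measured.

How it is judged (in metres and radians):
On the way:
1. the robot presses the gauge down on the empty base until its foot is flat, the probe in the groove (contact force between the fingers and anything else above 1 N and horizontal distance between gauge_grip and groove below 0.03 m and z of gauge_grip in the frame of groove between 0.042 and 0.048 m and value of joint gauge_probe between 0.0035 and 0.0085 m), for 0.2 s.
At the end, for the whole second after the job is handed in: The gauge stands released on the empty base: within 20 mm of the middle of the groove's length and 12 mm of its centre line, foot bar across the groove within 0.3 rad, foot flat on the wood (within 3 mm and 0.06 rad), and the probe on the groove's floor, reading 0.0035 to 0.0085 m (x of gauge_grip in the frame of groove between -0.02 and 0.02 m and y of gauge_grip in the frame of groove between -0.012 and 0.012 m and z of gauge_grip in the frame of groove between 0.042 and 0.048 m and angle between gauge_grip's own z axis and vertical below 0.06 rad and angle between the y axis of gauge_grip and the y axis of groove, either way round below 0.3 rad and value of joint gauge_probe between 0.0035 and 0.0085 m); the robot touches nothing.
It also fails if it takes over 35 s, if anything falls off the work surface, if the arm or the gripper's body presses on something with over 40 N, if the wrist force passes 120 N, or if a joint passes its speed limit or range.

## Working session

There is one attempt and no reset: what is moved stays moved. The work goes in short steps, Python scripts to look and compute and a tool call to move; the robot and the scene stay as the last step left them, time stands still between calls to the robot, and variables do not carry over. Pictures are saved under pics/ and viewed, about 8 in all and at most 12, crops included, and the job is handed in when it is done.

Besides the shell and the picture viewer there is one more tool, called after "Request:" by a JSON object that holds its "op" and its "data", one argument or row to a line. jog_arm: Moves the arm, as the interface text tells. Its arguments: {"type":"object","properties":{"series":{"type":"array"},"force":{"type":"number"}},"required":["series"]}

```bash
mkdir -p pics; cat > h.py <<'E'
import numpy as np, cv2
from rig import r
def pts(c):
    z=c["z_map"].astype(float); K=c["mtx"]; v,u=np.mgrid[:z.shape[0],:z.shape[1]]
    P=np.stack([(u-K[0,2])/K[0,0]*z,(v-K[1,2])/K[1,1]*z,z,np.ones_like(z)],-1)
    W=P@np.linalg.inv(c["world_to_cam"]).T
    W=W[...,:3]; W[z==0]=np.nan
    return W
def show():
    o=r.get_obs(); print(o["t"],np.round(o["position"],1),np.round(o["tool_rot"],3).tolist(),np.round(o["force"],1),o["grip_width"])
E
python3 - <<'E'
from h import *
show(); print(r.grasp_offset)
for n in ("scene","top"):
    c=r.read_camera(n); cv2.imwrite(f"pics/{n}0.png",c["pixels"]); np.savez(f"{n}0.npz",**c)
    W=pts(c); print(n,np.nanmin(W[...,2]),c["mtx"][0,0],np.linalg.inv(c["world_to_cam"])[:3,3])
E
```

```text
0.0 [173.1 625.8 230.3] [[-0.964, 0.266, -0.001], [0.266, 0.964, -0.002], [0.0, -0.002, -1.0]] [ 0.5 -0.1  0.4] 85.58012751065289
18.700000000000003
scene -862.7877426674927 420.9779928451595 [ 111.21940179 -790.12640755  495.92765709]
top -867.771769717341 391.7626291397607 [444.59184101 -73.01348698 949.34693051]
```

View pics/top0.png

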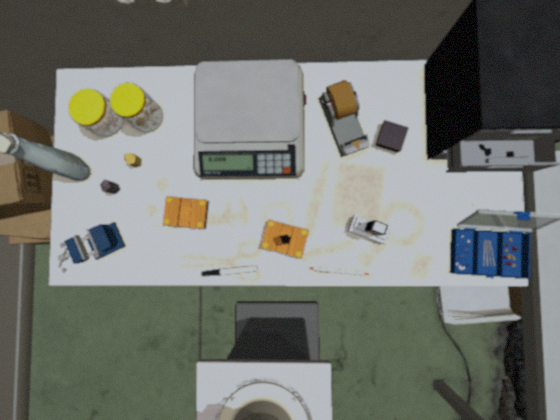

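View pics/scene0.png

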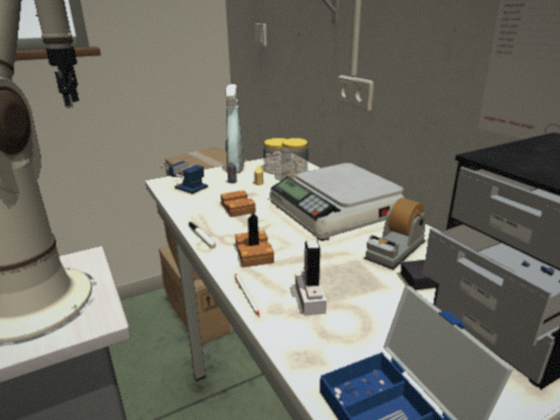

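The top view shows the empty base at about (186,213), the base with the stone at (285,238) and the gauge on its rest at (370,229). The scene view agrees: empty base (238,203), stone base (254,248), gauge (312,280).

```bash
python3 - <<'E'
from h import *
c=dict(np.load("top0.npz")); W=pts(c); im=c["pixels"]; hsv=cv2.cvtColor(im,cv2.COLOR_BGR2HSV)
def rect(P,n):
    (cx,cy),(w,h),a=cv2.minAreaRect(P[:,:2].astype(np.float32)); print(n,len(P),"c",round(cx,1),round(cy,1),"wh",round(w,1),round(h,1),"ang",round(a,1),"z",np.round(np.nanpercentile(P[:,2],[5,50,95]),1))
def rayrect(mask,z,n):
    cs,_=cv2.findContours(mask.astype(np.uint8),cv2.RETR_EXTERNAL,cv2.CHAIN_APPROX_NONE)
    k=max(cs,key=cv2.contourArea)[:,0,:].astype(float)
    K=c["mtx"];M=np.linalg.inv(c["world_to_cam"]);d=np.c_[(k-K[[0,1],[2,2]])/K[[0,1],[0,1]],np.ones(len(k))]@M[:3,:3].T
    o=M[:3,3];P=o+d*((z-o[2])/d[:,2])[:,None]; rect(P,n)
b=np.zeros(im.shape[:2],bool)
org=(hsv[...,0]<22)&(hsv[...,1]>150)&(hsv[...,2]>110)
e=b.copy(); e[190:236,155:215]=1
rayrect(org&e,30,"empty ray"); rect(W[org&e&(W[...,2]>25)&(W[...,2]<36)],"empty depth")
g=b.copy(); g[208:250,340:395]=1
Z=W[...,2]
for lo,hi in((20,36),(34,50),(110,128)): 
    m=g&(Z>lo)&(Z<hi); 
    if m.sum()>5: rect(W[m],(lo,hi))
print(np.histogram(Z[g],bins=range(-10,140,10)))
big=lambda y0,y1,x0,x1:cv2.resize(im[y0:y1,x0:x1],None,fx=7,fy=7,interpolation=cv2.INTER_CUBIC)
cv2.imwrite("pics/c.png",np.hstack([big(190,246,155,211),big(202,258,340,396)]))
E
```

```text
empty ray 144 c 507.9 184.3 wh 97.8 63.9 ang 84.0 z [30. 30. 30.]
empty depth 714 c 508.0 184.3 wh 97.5 64.0 ang 84.0 z [27.6 30.4 33.3]
(20, 36) 261 c 465.0 -250.0 wh 90.1 40.4 ang 69.8 z [26.4 29.8 33. ]
(34, 50) 195 c 466.7 -252.0 wh 80.4 25.9 ang 67.1 z [36.4 39.9 43.2]
(110, 128) 185 c 466.6 -251.8 wh 32.0 24.4 ang 66.9 z [114.8 120.5 123.1]
(array([721, 837,  23, 140, 219,  92,  11,  16,  14,  11,  17,  15,  73,
       112]), array([-10,   0,  10,  20,  30,  40,  50,  60,  70,  80,  90, 100, 110,
       120, 130]))
```

View pics/c.png

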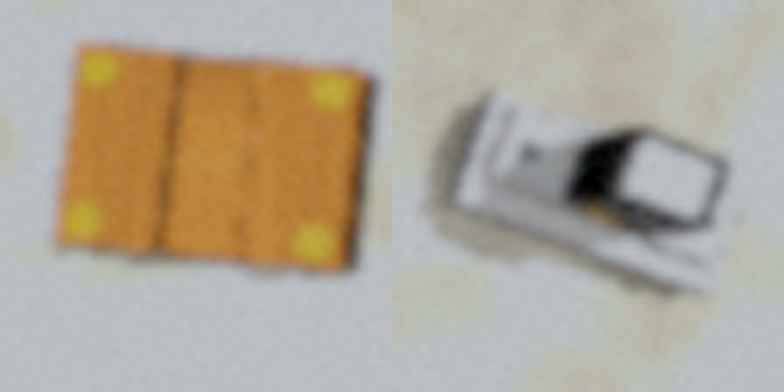

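Request:
{"op": "jog_arm", "data": {
  "series": [
    [[1,-1,-0.78,0,0],[1,-1,-0.78,0,0],[1,-1,-0.78,0,0],[1,-1,-0.78,0,0],[1,-1,-0.78,0,0]]
  ]
}}

```text
t: 0.72
position: [266.5, 495.5, 227.4]
tool_rot: [[-0.965, 0.261, -0.005], [0.261, 0.965, -0.005], [0.003, -0.006, -1.0]]
force: [0.2, 0.2, 0.5]
grip_width: 85.1
```

Request:
{"op": "jog_arm", "data": {
  "series": [
    [[1,-1,-0.78,0,0],[1,-1,-0.78,0,0],[1,-1,-0.78,0,0],[1,-1,-0.78,0,0],[1,-1,-0.78,0,0]]
  ]
}}

```text
t: 1.35
position: [363.8, 362.7, 225.8]
tool_rot: [[-0.965, 0.261, -0.007], [0.261, 0.965, -0.008], [0.005, -0.01, -1.0]]
force: [0.9, 0.0, -0.5]
grip_width: 85.4
```

Request:
{"op": "jog_arm", "data": {
  "series": [
    [[1,-1,-0.78,0,0],[1,-1,-0.78,0,0],[1,-1,-0.78,0,0],[1,-1,-0.78,0,0],[1,-1,-0.78,0,0]]
  ]
}}

```text
t: 1.98
position: [460.5, 230.3, 224.6]
tool_rot: [[-0.965, 0.261, -0.01], [0.261, 0.965, -0.01], [0.007, -0.012, -1.0]]
force: [0.9, 0.0, 0.4]
grip_width: 85.1
```

```bash
python3 - <<'E'
from h import *
c=r.read_camera("wrist"); cv2.imwrite("pics/w0.png",c["pixels"]); np.savez("w0.npz",**c)
im=c["pixels"];hsv=cv2.cvtColor(im,cv2.COLOR_BGR2HSV); W=pts(c); Z=W[...,2]
m=(hsv[...,1]>120)&(Z>25)&(Z<36)
P=W[m]; P=P[np.hypot(P[:,0]-508,P[:,1]-184)<90]
print(len(P),np.round(np.median(P,0),1),cv2.minAreaRect(P[:,:2].astype(np.float32)))
show()
E
```

```text
3205 [504.1 197.3  30. ] ((505.6626281738281, 183.53662109375), (98.6509780883789, 69.68289184570312), 84.01666259765625)
2.025 [463.6 225.5 224.5] [[-0.964, 0.266, -0.008], [0.266, 0.964, -0.013], [0.005, -0.014, -1.0]] [ 1.6 -3.1  0.3] 85.16166038145845
```

View pics/w0.png

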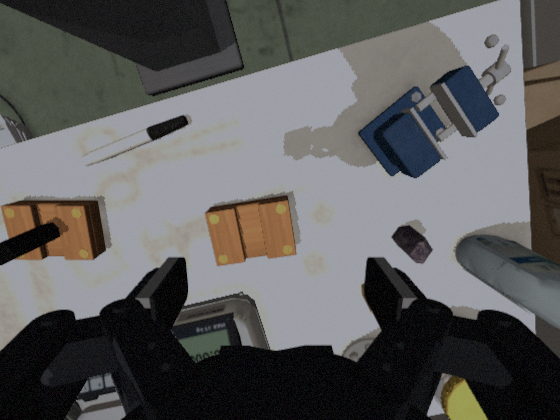

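The wrist view shows the empty base at about (252,231), groove between x≈238 and 266. It measures 99 x 70 mm, centred at (506,184) and turned to 84°, which fits the given size. Next I go to the gauge.

Request:
{"op": "jog_arm", "data": {
  "series": [
    [[1,-0.28,-1,0,0],[1,-0.28,-1,0,0],[1,-0.28,-1,0,0],[1,-0.28,-1,0,0],[1,-0.28,-1,0,0]]
  ]
}}

```text
t: 2.65
position: [462.8, 92.6, 224.4]
tool_rot: [[-0.964, 0.265, -0.012], [0.265, 0.964, -0.013], [0.008, -0.015, -1.0]]
force: [1.1, 0.3, 0.2]
grip_width: 85.5
```

Request:
{"op": "jog_arm", "data": {
  "series": [
    [[1,-0.28,-1,0,0],[1,-0.28,-1,0,0],[1,-0.28,-1,0,0],[1,-0.28,-1,0,0],[1,-0.28,-1,0,0]]
  ]
}}

```text
t: 3.28
position: [461.4, -40.9, 224.8]
tool_rot: [[-0.964, 0.265, -0.015], [0.265, 0.964, -0.013], [0.011, -0.016, -1.0]]
force: [1.0, -0.5, 0.2]
grip_width: 85.3
```

Request:
{"op": "jog_arm", "data": {
  "series": [
    [[1,-0.28,-1,0,0],[1,-0.28,-1,0,0],[1,-0.28,-1,0,0],[1,-0.28,-1,0,0],[1,0,0,0,7.5]]
  ]
}}

```text
t: 3.9
position: [459.9, -149.7, 224.8]
tool_rot: [[-0.919, 0.394, -0.018], [0.394, 0.919, -0.013], [0.011, -0.019, -1.0]]
force: [0.3, 1.1, -0.8]
grip_width: 85.3
```

```bash
cat >> h.py <<'E'
def go(x,y,ang=None):
    o=r.get_obs();R=np.array(o["tool_rot"]);p=np.array(o["position"])
    print("tool units xy",np.round((R.T@[x-p[0],y-p[1],0])[:2]/25,2),"yang",np.degrees(np.arctan2(R[1,1],R[0,1])))
def gauge(n,k):
    c=r.read_camera(n); cv2.imwrite(f"pics/{n}{k}.png",c["pixels"]); np.savez(f"{n}{k}.npz",**c); return c
E
python3 - <<'E'
from h import *
c=gauge("wrist",1); W=pts(c); Z=W[...,2]
for lo,hi in((36,44),(115,126)):
    P=W[(Z>lo)&(Z<hi)];P=P[np.hypot(P[:,0]-466,P[:,1]+252)<50]
    if len(P)>9: print(len(P),np.round(np.median(P,0),1),cv2.minAreaRect(P[:,:2].astype(np.float32)))
show();go(466.6,-251.8)
E
```

```text
792 [ 466.4 -237.3   40. ] ((464.1916198730469, -255.29551696777344), (80.01769256591797, 26.18440055847168), 67.2680435180664)
628 [ 460.1 -249.8  120.3] ((464.10247802734375, -255.06944274902344), (31.970218658447266, 23.518022537231445), 66.20819091796875)
3.95 [ 460.  -148.5  224.7] [[-0.917, 0.398, -0.018], [0.399, 0.917, -0.012], [0.011, -0.019, -1.0]] [ 0.7  0.2 -0.4] 85.15506393936302
tool units xy [-1.89 -3.68] yang 66.5249638330685
```

View pics/wrist1.png

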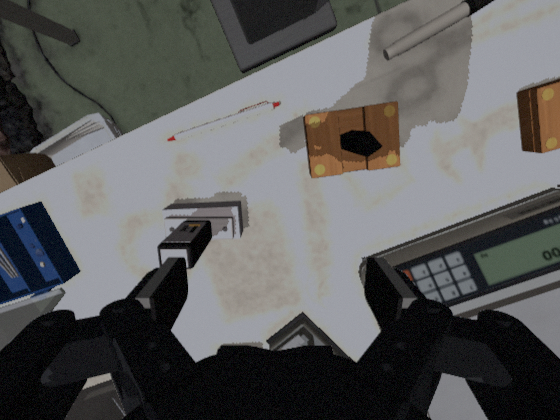

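The wrist view shows the gauge's black body at about (185,240) on its rest. The wrist depth puts it at (464,-255) and the top view at (467,-252), so I take the mean. The foot measures 80 x 26 mm at z=40 and the angle is 67°.

Request:
{"op": "jog_arm", "data": {
  "series": [
    [[1,-0.37,-0.75,0,0],[1,-0.37,-0.75,0,0],[1,-0.37,-0.75,0,0],[1,-0.37,-0.75,0,0],[1,-0.37,-0.75,0,0]]
  ]
}}

```text
t: 4.58
position: [465.4, -257.7, 225.2]
tool_rot: [[-0.923, 0.384, -0.019], [0.384, 0.923, -0.013], [0.013, -0.02, -1.0]]
force: [-0.4, 0.6, -0.2]
grip_width: 85.5
```

```bash
python3 - <<'E'
from h import *
c=gauge("wrist",2); W=pts(c); Z=W[...,2]
for lo,hi in((36,44),(115,126)):
    P=W[(Z>lo)&(Z<hi)];P=P[np.hypot(P[:,0]-466,P[:,1]+252)<50]
    if len(P)>9: print(len(P),np.round(np.median(P,0),1),cv2.minAreaRect(P[:,:2].astype(np.float32)))
show();go(465.3,-253.5)
E
```

```text
936 [ 462. -249.   40.] ((464.22833251953125, -255.36895751953125), (80.0879898071289, 25.469249725341797), 67.65946197509766)
988 [ 463.7 -255.   121. ] ((464.73046875, -255.2481689453125), (31.53411865234375, 24.082101821899414), 67.37762451171875)
4.625 [ 464.9 -261.4  225.4] [[-0.922, 0.387, -0.019], [0.387, 0.922, -0.016], [0.011, -0.022, -1.0]] [-0.7 -2.8  0.4] 85.27018613383517
tool units xy [0.11 0.3 ] yang 67.2315676806532
```

View pics/wrist2.png

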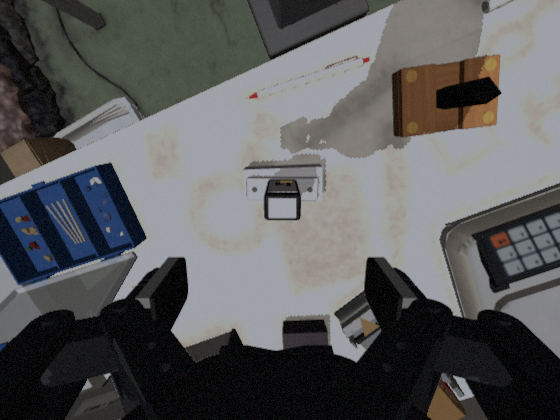

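The gauge top sits at about (283,207), centred between the fingers. The wrist view again gives (464.5,-255), angle 67.5°. I correct sideways and go down part of the way.

Request:
{"op": "jog_arm", "data": {
  "series": [
    [[1,0.04,0.38,0,0],[1,0,0,0.9,0],[1,0,0,0.9,0],[1,0,0,0.9,0],[1,0,0,0,0]]
  ]
}}

```text
t: 5.25
position: [467.7, -248.4, 156.1]
tool_rot: [[-0.926, 0.378, -0.018], [0.378, 0.926, -0.014], [0.012, -0.019, -1.0]]
force: [-0.1, 0.2, 0.3]
grip_width: 85.6
```

```bash
python3 - <<'E'
from h import *
show();go(464.8,-254.8)
E
```

```text
5.25 [ 467.7 -248.4  156.1] [[-0.926, 0.378, -0.018], [0.378, 0.926, -0.014], [0.012, -0.019, -1.0]] [-0.1  0.2  0.3] 85.62556035907023
tool units xy [ 0.01 -0.28] yang 67.77468761979038
```

Request:
{"op": "jog_arm", "data": {
  "series": [
    [[1,-0.02,-0.2,0,0],[1,0,0,0.9,0],[1,0,0,0.9,0],[1,0,0,0.9,0],[1,0,0,0.4,0]]
  ]
}}

```text
t: 5.88
position: [470.5, -255.9, 83.5]
tool_rot: [[-0.927, 0.375, -0.007], [0.375, 0.927, -0.018], [-0.0, -0.019, -1.0]]
force: [-0.1, 0.2, -0.4]
grip_width: 85.4
```

```bash
python3 - <<'E'
from h import *
c=gauge("wrist",3)
show();go(464.8,-254.8)
E
```

```text
5.925 [ 470.2 -255.8   82.8] [[-0.927, 0.375, -0.008], [0.375, 0.927, -0.018], [0.001, -0.019, -1.0]] [ 0.5  0.6 -0.6] 85.4107531533978
tool units xy [ 0.22 -0.04] yang 67.99356533623009
```

View pics/wrist3.png

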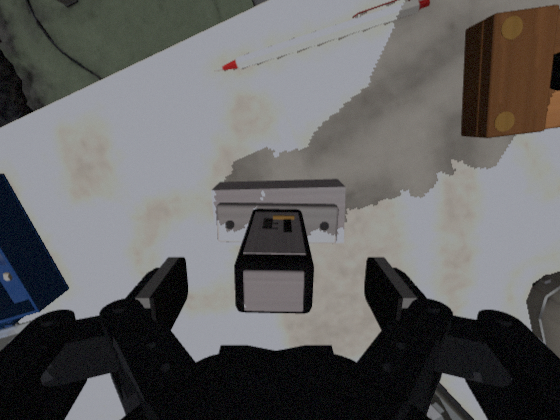

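The body stands between the pads (top at (274,290)) with room on both sides. I shift 5 mm in x and lower 10 mm, then close.

Request:
{"op": "jog_arm", "data": {
  "series": [
    [[1,0.2,0,0.15,0],[1,0,0,0.25,0],[0.2,0,0,0,0],[0.2,0,0,0,0],[0.2,0,0,0,0]]
  ],
  "force": 60
}}

```text
t: 6.55
position: [467.1, -255.0, 74.9]
tool_rot: [[-0.927, 0.375, -0.004], [0.375, 0.927, -0.02], [-0.004, -0.02, -1.0]]
force: [-1.6, -5.3, 5.3]
grip_width: 32.4
```

Request:
{"op": "jog_arm", "data": {
  "series": [
    [[0.2,0,0,0,0],[0.2,0,0,0,0],[0.2,0,0,0,0],[0.2,0,0,0,0],[0.2,0,0,0,0]]
  ]
}}

```text
t: 7.18
position: [467.5, -255.1, 75.3]
tool_rot: [[-0.927, 0.375, -0.003], [0.375, 0.927, -0.02], [-0.005, -0.019, -1.0]]
force: [-0.4, -0.6, 0.9]
grip_width: 31.9
```

Gripped at 32 mm wide, which matches the body. Lifting.

Request:
{"op": "jog_arm", "data": {
  "series": [
    [[0.2,0,0,-0.8,0],[0.2,0,0,-1,0],[0.2,0,0,-1,0],[0.2,0,0,-1,0],[0.2,0,0,-1,0]]
  ]
}}

```text
t: 7.8
position: [462.9, -250.4, 192.9]
tool_rot: [[-0.927, 0.374, -0.016], [0.374, 0.927, -0.015], [0.009, -0.019, -1.0]]
force: [0.6, 0.6, -3.8]
grip_width: 31.3
```

```bash
python3 - <<'E'
from h import *
c=gauge("wrist",4)
W=pts(c);Z=W[...,2];show();go(508,184)
t=Z[(abs(W[...,0]-470)<60)&(abs(W[...,1]+252)<60)]; print(np.histogram(t,range(0,290,10)))
E
```

```text
7.85 [ 464.8 -251.3  196.3] [[-0.927, 0.374, -0.011], [0.374, 0.927, -0.017], [0.004, -0.02, -1.0]] [ 1.3 -0.3 -1. ] 30.972620452891338
tool units xy [ 4.92 16.79] yang 68.0158123291342
(array([ 2555,   151,  1463,  1531,     0,     0,     0,     0,     0,
           0,     0,     0,     0,     0,     8,  2942,   195,   271,
         377,   486,   968,  1200,  1351,  5765,  6036,  5546,  8739,
       12404]), array([  0,  10,  20,  30,  40,  50,  60,  70,  80,  90, 100, 110, 120,
       130, 140, 150, 160, 170, 180, 190, 200, 210, 220, 230, 240, 250,
       260, 270, 280]))
```

View pics/wrist4.png

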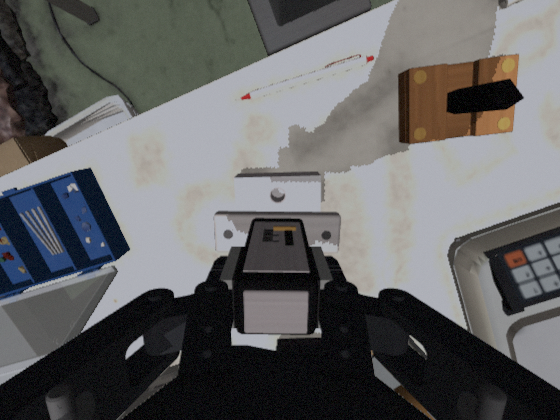

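The gauge is off the rest and held straight: body at (276,270), foot bar at (278,230), rest below with its empty well at (279,195).

Request:
{"op": "jog_arm", "data": {
  "series": [
    [[0.2,0.29,1,0,0],[0.2,0.29,1,0,0],[0.2,0.29,1,0,0],[0.2,0.29,1,0,0],[0.2,0.29,1,0,0]]
  ]
}}

```text
t: 8.48
position: [475.6, -120.8, 190.1]
tool_rot: [[-0.925, 0.38, -0.015], [0.38, 0.925, -0.017], [0.007, -0.022, -1.0]]
force: [-0.1, -0.4, -2.9]
grip_width: 31.1
```

Request:
{"op": "jog_arm", "data": {
  "series": [
    [[0.2,0.29,1,0,0],[0.2,0.29,1,0,0],[0.2,0.29,1,0,0],[0.2,0.29,1,0,0],[0.2,0.29,1,0,0]]
  ]
}}

```text
t: 9.1
position: [485.7, 12.9, 182.0]
tool_rot: [[-0.925, 0.379, -0.023], [0.38, 0.925, -0.017], [0.015, -0.024, -1.0]]
force: [-0.9, -0.2, -2.7]
grip_width: 31.4
```

Request:
{"op": "jog_arm", "data": {
  "series": [
    [[0.2,0.29,1,0,0],[0.2,0.29,1,0,0],[0.2,0,0,0,-8],[0.2,0,0,0,-8],[0.2,0,0,0,0]]
  ]
}}

```text
t: 9.72
position: [487.5, 69.3, 175.3]
tool_rot: [[-0.995, 0.097, -0.031], [0.098, 0.995, -0.017], [0.029, -0.02, -0.999]]
force: [0.5, 0.4, -3.0]
grip_width: 31.2
```

```bash
python3 - <<'E'
from h import *
c=gauge("wrist",5);gauge("top",5)
show();go(506,184)
E
```

```text
9.825 [487.6  69.  175.5] [[-0.995, 0.1, -0.03], [0.1, 0.995, -0.017], [0.029, -0.02, -0.999]] [-0.5  0.6 -2.1] 31.067257833274255
tool units xy [-0.27  4.65] yang 84.28443911828946
```

Request:
{"op": "jog_arm", "data": {
  "series": [
    [[0.2,-0.08,0.93,0,0],[0.2,-0.08,0.93,0,0],[0.2,-0.08,0.93,0,0],[0.2,-0.08,0.93,0,0],[0.2,-0.08,0.93,0,0]]
  ]
}}

```text
t: 10.45
position: [510.6, 181.7, 171.3]
tool_rot: [[-0.992, 0.12, -0.032], [0.121, 0.992, -0.019], [0.029, -0.023, -0.999]]
force: [-0.3, -0.1, -2.3]
grip_width: 31.3
```

Request:
{"op": "jog_arm", "data": {
  "series": [
    [[0.2,0,0,0,0],[0.2,0,0,0.4,0],[0.2,0,0,0.6,0],[0.2,0,0,0.6,0],[0.2,0,0,0,0]]
  ]
}}

```text
t: 11.08
position: [507.9, 179.2, 126.7]
tool_rot: [[-0.991, 0.126, -0.035], [0.126, 0.992, -0.021], [0.032, -0.025, -0.999]]
force: [0.5, -0.2, -3.2]
grip_width: 31.3
```

```bash
cat > base.py <<'E'
from h import *
import sys
k=sys.argv[1]
c=gauge("wrist",k); W=pts(c); Z=W[...,2]; hsv=cv2.cvtColor(c["pixels"],cv2.COLOR_BGR2HSV)
def rep(P,n,R):
    P=P[np.hypot(P[:,0]-507,P[:,1]-184)<R]
    if len(P)>9:
        print(n,len(P),cv2.minAreaRect(P[:,:2].astype(np.float32)),np.round(np.median(P[:,2]),1))
rep(W[(hsv[...,1]>110)&(Z>25)&(Z<36)],"base",70)
o=r.get_obs(); zt=o["position"][2]-75.3
for n,h in (("foot",40),("top",120)):
    rep(W[(abs(Z-h-zt)<4)&(hsv[...,1]<90)],n,60)
show();go(509,184)
E
python3 base.py 6
```

```text
base 3764 ((505.81146240234375, 183.40264892578125), (98.96276092529297, 69.45226287841797), 83.91573333740234) 30.0
foot 2769 ((503.8544006347656, 177.9207763671875), (79.96304321289062, 26.113975524902344), 82.25838470458984) 91.9
top 4600 ((507.3289794921875, 179.77603149414062), (93.11624145507812, 25.94729995727539), 80.53437805175781) 173.1
11.125 [508.5 179.4 127.4] [[-0.992, 0.125, -0.034], [0.126, 0.992, -0.021], [0.031, -0.025, -0.999]] [ 0.5  0.1 -2.7] 31.158729894992174
tool units xy [0.   0.18] yang 82.78855153478095
```

View pics/wrist6.png

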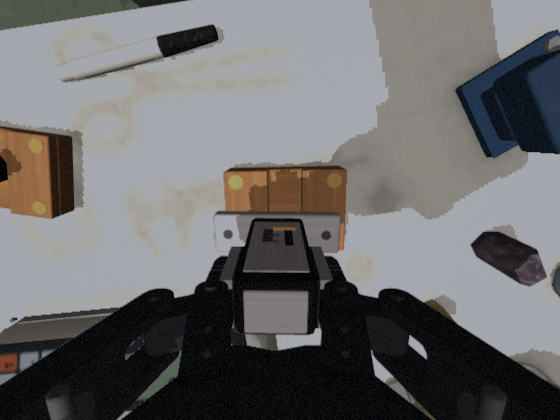

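The base is at about (285,205) with its groove lines at x≈268 and 302, and the foot bar is at (277,232). The foot is measured 5.5 mm short in y, so I correct that on the way down.

Request:
{"op": "jog_arm", "data": {
  "series": [
    [[0.2,-0.11,0.28,0,0],[0.2,0,0,0.5,0],[0.2,0,0,0.5,0],[0.2,0,0,0.4,0],[0.2,0,0,0,0]]
  ]
}}

```text
t: 11.75
position: [511.8, 186.1, 90.2]
tool_rot: [[-0.992, 0.126, -0.032], [0.126, 0.992, -0.02], [0.029, -0.024, -0.999]]
force: [-0.2, 0.6, -1.5]
grip_width: 31.4
```

```bash
python3 base.py 7
```

```text
base 4783 ((505.76171875, 183.58041381835938), (99.26675415039062, 68.85346221923828), 84.12288665771484) 30.1
foot 2762 ((508.0045166015625, 184.91180419921875), (79.94536590576172, 26.335981369018555), 82.33934020996094) 55.4
top 4617 ((511.1846618652344, 186.54368591308594), (92.28945922851562, 25.562437057495117), 80.7678451538086) 136.5
11.8 [512.2 186.2  90.7] [[-0.992, 0.126, -0.031], [0.126, 0.992, -0.02], [0.029, -0.024, -0.999]] [-0.1 -0.  -2.4] 31.153150364137154
tool units xy [ 0.12 -0.1 ] yang 82.77784397162603
```

Request:
{"op": "jog_arm", "data": {
  "series": [
    [[0.2,0.05,-0.04,0,-1],[0.2,0,0,0.25,0],[0.2,0,0,0.2,0],[0.2,0,0,0.1,0],[0.2,0,0,0.05,0]]
  ]
}}

```text
t: 12.42
position: [511.4, 185.4, 76.5]
tool_rot: [[-0.994, 0.107, -0.029], [0.108, 0.994, -0.019], [0.027, -0.022, -0.999]]
force: [-1.6, 0.1, 0.8]
grip_width: 31.2
```

```bash
python3 base.py 8
```

```text
base 5408 ((505.81671142578125, 183.4269256591797), (99.33358001708984, 69.22734832763672), 83.78438568115234) 30.1
foot 2794 ((507.2146301269531, 184.27651977539062), (79.82708740234375, 25.64204978942871), 83.44596099853516) 41.7
top 4516 ((510.1140441894531, 186.25193786621094), (92.38764953613281, 24.478267669677734), 84.03816986083984) 122.9
12.475 [511.3 185.4  76.4] [[-0.994, 0.107, -0.029], [0.108, 0.994, -0.019], [0.027, -0.022, -0.999]] [-0.9  0.2 -0.1] 31.483071432014516
tool units xy [ 0.09 -0.06] yang 83.83425741066817
```

Request:
{"op": "jog_arm", "data": {
  "series": [
    [[0.2,0,0,0.05,0],[0.2,0,0,0.06,0],[0.2,0,0,0.06,0],[0.2,0,0,0.06,0],[0.2,0,0,0.06,0]]
  ]
}}

```text
t: 13.1
position: [511.4, 185.4, 75.5]
tool_rot: [[-0.994, 0.107, -0.028], [0.108, 0.994, -0.02], [0.026, -0.023, -0.999]]
force: [-5.2, -3.1, 13.9]
grip_width: 31.7
```

```bash
python3 base.py 9
```

```text
base 5465 ((506.1828308105469, 183.42807006835938), (99.18453216552734, 69.77449035644531), 83.91682434082031) 30.1
foot 2789 ((507.1356506347656, 184.27565002441406), (79.9087905883789, 25.533222198486328), 83.47936248779297) 40.7
top 4585 ((510.49920654296875, 186.44949340820312), (92.38822174072266, 24.688322067260742), 84.1929931640625) 121.9
13.15 [511.4 185.3  75.5] [[-0.994, 0.107, -0.028], [0.108, 0.994, -0.02], [0.026, -0.023, -0.999]] [-5.6 -2.4 12.7] 31.681851262615407
tool units xy [ 0.09 -0.06] yang 83.83668724475788
```

Wrist force jumps to about 14 N with the foot at 40.7 mm, so the foot is down. I press a little more at a lighter grip so the foot can settle flat, then hold.

Request:
{"op": "jog_arm", "data": {
  "series": [
    [[0.2,0,0,0.06,0],[0.2,0,0,0.07,0],[0.2,0,0,0.05,0],[0.2,0,0,0.05,0],[0.2,0,0,0.05,0]]
  ],
  "force": 25
}}

```text
t: 13.78
position: [511.4, 185.4, 75.5]
tool_rot: [[-0.994, 0.107, -0.027], [0.108, 0.994, -0.021], [0.024, -0.023, -0.999]]
force: [-4.5, -1.9, 10.4]
grip_width: 31.4
```

```bash
python3 base.py 10
```

```text
base 5440 ((506.14935302734375, 183.4958038330078), (99.27371215820312, 69.75303649902344), 83.94725799560547) 30.1
foot 2791 ((507.2879333496094, 184.27220153808594), (79.92877960205078, 25.704092025756836), 83.4565658569336) 40.7
top 4569 ((510.7416687011719, 185.802001953125), (91.91346740722656, 26.344694137573242), 81.41384887695312) 122.0
13.825 [511.4 185.4  75.6] [[-0.994, 0.107, -0.027], [0.108, 0.994, -0.021], [0.024, -0.023, -0.999]] [-4.8 -2.7 10.6] 31.3501296306564
tool units xy [ 0.09 -0.07] yang 83.84718955544334
```

Request:
{"op": "jog_arm", "data": {
  "series": [
    [[0.2,0,0,0.1,0],[0.2,0,0,0.12,0],[0.2,0,0,0.12,0],[0.2,0,0,0.12,0],[0.2,0,0,0.12,0]]
  ]
}}

```text
t: 14.45
position: [511.4, 185.4, 75.4]
tool_rot: [[-0.994, 0.107, -0.025], [0.107, 0.994, -0.022], [0.022, -0.025, -0.999]]
force: [-8.7, -5.0, 26.8]
grip_width: 31.2
```

```bash
python3 base.py 11
```

```text
base 5479 ((506.00042724609375, 183.48675537109375), (99.35736083984375, 69.3615493774414), 84.10868835449219) 30.1
foot 2799 ((507.31793212890625, 184.1971435546875), (79.78678894042969, 26.099573135375977), 83.44137573242188) 40.7
top 4564 ((509.9825744628906, 186.2763671875), (91.81028747558594, 24.57046890258789), 82.43077087402344) 121.9
14.5 [511.4 185.4  75.4] [[-0.994, 0.107, -0.025], [0.107, 0.994, -0.022], [0.022, -0.025, -0.999]] [-8.9 -3.1 25.9] 31.091210857571614
tool units xy [ 0.09 -0.07] yang 83.8683571927912
```

The foot stays firmly down at 27 N. Releasing.

Request:
{"op": "jog_arm", "data": {
  "series": [
    [[0.2,0,0,-0.02,0],[1,0,0,0,0],[1,0,0,0,0],[1,0,0,0,0],[1,0,0,0,0]]
  ]
}}

```text
t: 15.12
position: [512.7, 185.9, 76.4]
tool_rot: [[-0.994, 0.107, -0.022], [0.107, 0.994, -0.021], [0.02, -0.024, -1.0]]
force: [0.1, -0.0, 0.2]
grip_width: 85.8
```

Request:
{"op": "jog_arm", "data": {
  "series": [
    [[1,0,0,0,0],[1,0,0,-0.3,0],[1,0,0,-0.6,0],[1,0,0,-1,0],[1,0,0,-1,0]]
  ]
}}

```text
t: 15.75
position: [513.2, 187.1, 151.3]
tool_rot: [[-0.994, 0.107, -0.025], [0.107, 0.994, -0.022], [0.023, -0.025, -0.999]]
force: [-0.2, 0.3, -0.6]
grip_width: 85.4
```

Request:
{"op": "jog_arm", "data": {
  "series": [
    [[1,0,0,-1,0],[1,0,0,-1,0],[1,0,0,-1,0],[1,0,0,0,0],[1,0,0,0,0]]
  ]
}}

```text
t: 16.38
position: [516.9, 189.8, 236.2]
tool_rot: [[-0.994, 0.107, -0.016], [0.107, 0.994, -0.019], [0.014, -0.02, -1.0]]
force: [0.1, 0.5, -1.0]
grip_width: 85.4
```

```bash
cat > fin.py <<'E'
from h import *
def rep(W,hsv,lo,hi,n,f):
    Z=W[...,2];P=W[(Z>lo)&(Z<hi)&f];P=P[np.hypot(P[:,0]-506,P[:,1]-184)<65]
    if len(P)<10: return
    (c,s,a)=cv2.minAreaRect(P[:,:2].astype(np.float32))
    pl=np.linalg.lstsq(np.c_[P[:,:2]-P[:,:2].mean(0),np.ones(len(P))],P[:,2],rcond=None)[0]
    print(n,len(P),np.round(c,1),np.round(s,1),round(a,1),"z",round(np.median(P[:,2]),1),"slope",np.round(pl[:2],3))
for v in ("wrist","top"):
    c=gauge(v,20);W=pts(c);hsv=cv2.cvtColor(c["pixels"],cv2.COLOR_BGR2HSV);print(v)
    rep(W,hsv,25,36,"base",hsv[...,1]>110)
    rep(W,hsv,36,46,"foot",hsv[...,1]<90); rep(W,hsv,114,127,"top",hsv[...,1]<255)
show()
E
python3 fin.py
```

```text
wrist
base 2254 [506.2 183.2] [99.  69.2] 83.9 z 30.1 slope [ 0.001 -0.001]
foot 974 [510.6 183.4] [79.8 26. ] 82.7 z 42.8 slope [-0.126  0.015]
top 911 [527.6 181.4] [31.4 26.3] 83.1 z 121.4 slope [ 0.017 -0.005]
top
base 458 [507.9 184.9] [98.8 66.8] 83.8 z 30.7 slope [-0.003  0.004]
foot 168 [513.1 186. ] [79.9 26.3] 82.5 z 43.1 slope [-0.082  0.022]
top 29 [529.2 170.3] [ 4.6 24.1] 86.5 z 120.0 slope [-0.081  0.336]
16.475 [516.9 189.8 235.7] [[-0.994, 0.107, -0.017], [0.107, 0.994, -0.019], [0.014, -0.021, -1.0]] [ 0.1  0.2 -0.3] 84.97848165432127
```

View pics/wrist20.png

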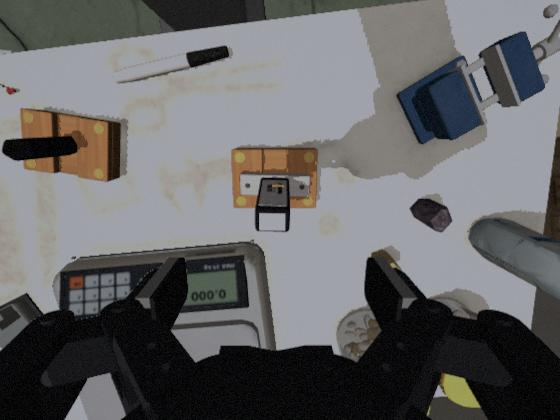

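The released gauge leans about 0.2 rad toward +x: its foot is centred at (511,183) but its top is at (528,181). The foot was not quite flat when I let go, and the grip carried side load. I will re-grip it, straighten it with a light grip while measuring the foot's slope, unload the tool, then release.

Request:
{"op": "jog_arm", "data": {
  "series": [
    [[1,-0.4,-0.1,0,0],[1,0,0,1,0],[1,0,0,1,0],[1,0,0,1,0],[1,0,0,0.8,0]]
  ]
}}

```text
t: 17.1
position: [527.7, 182.3, 135.9]
tool_rot: [[-0.994, 0.108, -0.017], [0.108, 0.994, -0.02], [0.015, -0.022, -1.0]]
force: [-0.9, 0.1, -0.0]
grip_width: 85.4
```

```bash
cat > sl.py <<'E'
from h import *
import sys
def slope(c):
    W=pts(c);hsv=cv2.cvtColor(c["pixels"],cv2.COLOR_BGR2HSV);Z=W[...,2]
    m=((Z>35)&(Z<48)&(hsv[...,1]<90)&(np.hypot(W[...,0]-508,W[...,1]-184)<55)).astype(np.uint8)
    cen,s,a=cv2.minAreaRect(W[m>0][:,:2].astype(np.float32))
    m=cv2.erode(m,np.ones((5,5)));P=W[m>0]
    u=np.array([np.sin(np.radians(84)),-np.cos(np.radians(84))]);v=np.array([-u[1],u[0]])
    q=P[:,:2]-P[:,:2].mean(0)
    pl=np.linalg.lstsq(np.c_[q@u,q@v,np.ones(len(P))],P[:,2],rcond=None)[0]
    print("foot c",np.round(cen,1),np.round(s,1),round(a,1),"n",len(P),"slope along groove, across:",np.round(pl[:2],3),"z",round(pl[2],1))
    P=W[(Z>116)&(Z<127)&(np.hypot(W[...,0]-515,W[...,1]-184)<40)]
    if len(P)>9: print("top med",np.round(np.median(P,0),1))
if __name__=="__main__":
    for k in sys.argv[2:]: slope(dict(np.load(f"wrist{k}.npz")))
    slope(gauge("wrist",sys.argv[1])); show()
E
python3 sl.py 21 2 8 9 11 20; python3 -c "
from h import *
go(522.5,182.2)"
```

```text
foot c [0. 0.] [0. 0.] 0.0 n 0 slope along groove, across: [0. 0.] z 0.0
foot c [507.2 184.3] [79.8 25.6] 83.4 n 1913 slope along groove, across: [-0.001 -0.015] z 41.7
top med [505.3 185.7 122.7]
foot c [507.1 184.3] [79.9 25.5] 83.5 n 1930 slope along groove, across: [-0.009 -0.013] z 40.8
top med [505.4 185.7 121.8]
foot c [507.3 184.2] [79.8 26.1] 83.4 n 1936 slope along groove, across: [-0.012 -0.015] z 40.8
top med [505.2 185.8 121.7]
foot c [510.6 183.4] [79.8 26. ] 82.7 n 468 slope along groove, across: [-0.221  0.006] z 43.1
top med [526.4 181.4 121.5]
foot c [510.8 183.4] [79.9 26. ] 82.5 n 1264 slope along groove, across: [-0.197  0.005] z 43.2
top med [525.5 181.6 121.6]
17.15 [526.  181.4 133.3] [[-0.994, 0.108, -0.021], [0.109, 0.994, -0.022], [0.019, -0.024, -1.0]] [-1.1 -0.9 -2.3] 85.4076379893597
tool units xy [0.14 0.02] yang 83.790112610978sl.py:9: RuntimeWarning: Mean of empty slice.
  q=P[:,:2]-P[:,:2].mean(0)
  ret = um.true_divide(
```

Request:
{"op": "jog_arm", "data": {
  "series": [
    [[1,0.09,0.06,0,0],[1,0,0,0.8,0],[1,0,0,0.8,0],[1,0,0,0.5,0],[1,0,0,0,0]]
  ]
}}

```text
t: 17.77
position: [525.2, 182.4, 81.1]
tool_rot: [[-0.994, 0.109, -0.019], [0.109, 0.994, -0.021], [0.017, -0.023, -1.0]]
force: [1.0, 0.5, 0.6]
grip_width: 85.3
```

```bash
python3 sl.py 22; python3 -c "
from h import *
go(522.5,182.2)"
```

```text
foot c [511.1 183.6] [79.8 26.7] 82.6 n 2157 slope along groove, across: [-0.156  0.003] z 43.3
top med [524.  181.9 121.7]
17.825 [525.7 182.6  81.7] [[-0.994, 0.109, -0.018], [0.109, 0.994, -0.021], [0.016, -0.022, -1.0]] [-0.8  0.3  0.1] 85.44585450187213
tool units xy [ 0.13 -0.03] yang 83.74448991082747
```

Request:
{"op": "jog_arm", "data": {
  "series": [
    [[1,0.12,0,0.2,0],[1,0,0,0,0],[0.2,0,0,0,0],[0.2,0,0,0,0],[0.2,0,0,0,0]]
  ],
  "force": 20
}}

```text
t: 18.45
position: [524.0, 183.5, 78.8]
tool_rot: [[-0.994, 0.109, -0.014], [0.109, 0.994, -0.019], [0.012, -0.021, -1.0]]
force: [-0.6, -1.2, 5.8]
grip_width: 32.3
```

```bash
python3 sl.py 23
```

```text
foot c [511.2 183.5] [80.  26.9] 82.7 n 2083 slope along groove, across: [-0.153 -0.008] z 43.4
top med [521.6 183.1 121.8]
18.5 [524.2 183.8  79. ] [[-0.994, 0.109, -0.014], [0.109, 0.994, -0.019], [0.012, -0.02, -1.0]] [-0.7 -1.1  1.8] 31.926184467471494
```

Request:
{"op": "jog_arm", "data": {
  "series": [
    [[0.2,0.1,0,0.06,0],[0.2,0.1,0,0.06,0],[0.2,0.1,0,0.06,0],[0.2,0.1,0,0.06,0],[0.2,0,0,0.05,0]]
  ]
}}

```text
t: 19.12
position: [523.8, 183.8, 78.8]
tool_rot: [[-0.994, 0.113, 0.004], [0.113, 0.993, -0.017], [-0.006, -0.016, -1.0]]
force: [-2.5, -1.1, 7.5]
grip_width: 31.7
```

```bash
python3 sl.py 24
```

```text
foot c [510.9 183.6] [80.1 26.2] 83.0 n 2175 slope along groove, across: [-0.134 -0.011] z 43.1
top med [520.6 183.1 121.8]
19.175 [523.7 183.8  78.8] [[-0.994, 0.113, 0.004], [0.113, 0.993, -0.017], [-0.006, -0.016, -1.0]] [-1.8 -1.   8.2] 31.732417859008237
```

Request:
{"op": "jog_arm", "data": {
  "series": [
    [[0.2,0.25,0,0.03,0],[0.2,0.3,0,0.05,0],[0.2,0.3,0,0.05,0],[0.2,0,0,0.05,0],[0.2,0,0,0.05,0]]
  ]
}}

```text
t: 19.8
position: [506.0, 186.3, 77.3]
tool_rot: [[-0.993, 0.115, 0.014], [0.115, 0.993, -0.015], [-0.015, -0.014, -1.0]]
force: [-1.3, -2.9, 17.7]
grip_width: 31.5
```

```bash
python3 sl.py 25
```

```text
foot c [503.7 184.9] [79.9 26.2] 83.4 n 1967 slope along groove, across: [-0.015 -0.012] z 41.1
top med [502.  185.7 121.8]
19.85 [506.1 186.4  77.4] [[-0.993, 0.115, 0.014], [0.115, 0.993, -0.015], [-0.016, -0.014, -1.0]] [-0.9 -3.1 17. ] 31.95747972741421
```

Request:
{"op": "jog_arm", "data": {
  "series": [
    [[0.2,0.03,0,0.12,0],[0.2,0.03,0,0.14,0],[0.2,0.03,0,0.14,0],[0.2,0,0,0.14,0],[0.2,0,0,0.1,0]]
  ]
}}

```text
t: 20.48
position: [506.3, 185.9, 76.8]
tool_rot: [[-0.993, 0.116, 0.022], [0.116, 0.993, -0.017], [-0.024, -0.014, -1.0]]
force: [-4.5, -3.9, 22.2]
grip_width: 32.0
```

```bash
python3 sl.py 26
```

```text
foot c [503.5 184.7] [79.8 25.8] 83.3 n 1967 slope along groove, across: [-0.023 -0.007] z 40.8
top med [502.  185.3 121.6]
20.525 [506.4 185.9  76.8] [[-0.993, 0.116, 0.022], [0.116, 0.993, -0.017], [-0.024, -0.014, -1.0]] [-4.7 -4.3 28.1] 31.684738013692364
```

Request:
{"op": "jog_arm", "data": {
  "series": [
    [[0.2,0.1,0,0.08,0],[0.2,0.12,0,0.08,0],[0.2,0.12,0,0.08,0],[0.2,0.06,0,0.05,0],[0.2,0,0,0.04,0]]
  ]
}}

```text
t: 21.15
position: [502.3, 186.7, 76.1]
tool_rot: [[-0.992, 0.12, 0.037], [0.12, 0.993, -0.015], [-0.038, -0.011, -0.999]]
force: [-1.6, -1.7, 12.8]
grip_width: 31.6
```

```bash
python3 sl.py 27; python3 - <<'E'
from h import *
for k,z0,cx,cy in ((3,40,465,-255),(27,30,506,184),(26,30,506,184)):
    c=dict(np.load(f"wrist{k}.npz"));W=pts(c);Z=W[...,2];hsv=cv2.cvtColor(c["pixels"],cv2.COLOR_BGR2HSV)
    m=(abs(Z-z0)<4)&(np.hypot(W[...,0]-cx,W[...,1]-cy)<55)
    if z0==30: m&=hsv[...,1]>110
    m=cv2.erode(m.astype(np.uint8),np.ones((5,5)));P=W[m>0];q=P[:,:2]-P[:,:2].mean(0)
    print(k,len(P),np.round(np.linalg.lstsq(np.c_[q,np.ones(len(P))],P[:,2],rcond=None)[0],3))
E
```

```text
foot c [503.1 185.1] [79.9 26.3] 82.7 n 1827 slope along groove, across: [ 0.024 -0.009] z 40.3
top med [497.2 186.  121.4]
21.2 [502.3 186.7  76.1] [[-0.992, 0.12, 0.037], [0.119, 0.993, -0.015], [-0.038, -0.011, -0.999]] [ 0.8 -2.2 13.1] 32.07172402697561
3 1773 [ 5.0000e-03 -4.0000e-03  4.0141e+01]
27 2808 [-3.0000e-03 -1.0000e-03  3.0145e+01]
26 3113 [-3.0000e-03 -1.0000e-03  3.0132e+01]
```

Request:
{"op": "jog_arm", "data": {
  "series": [
    [[0.2,-0.05,0,0.12,0],[0.2,-0.05,0,0.15,0],[0.2,-0.03,0,0.15,0],[0.2,0,0,0.15,0],[0.2,0,0,0.1,0]]
  ]
}}

```text
t: 21.82
position: [506.6, 185.9, 73.3]
tool_rot: [[-0.992, 0.122, 0.042], [0.121, 0.992, -0.017], [-0.043, -0.012, -0.999]]
force: [-5.4, -4.0, 24.9]
grip_width: 31.7
```

```bash
python3 sl.py 28
```

```text
foot c [503.2 184.9] [80.2 25.9] 83.1 n 1974 slope along groove, across: [-0.014 -0.004] z 40.6
top med [500.5 185.5 121.4]
21.875 [506.6 185.9  73.3] [[-0.992, 0.122, 0.042], [0.121, 0.993, -0.017], [-0.043, -0.012, -0.999]] [-5.2 -4.6 28.2] 31.75177406986755
```

Request:
{"op": "jog_arm", "data": {
  "series": [
    [[0.2,0.08,0,0.05,0],[0.2,0.06,0,0.03,0],[0.2,0,0,0.02,0],[0.2,0,0,0.02,0],[0.2,0,0,0.02,0]]
  ]
}}

```text
t: 22.5
position: [504.3, 186.6, 73.2]
tool_rot: [[-0.991, 0.122, 0.047], [0.122, 0.992, -0.016], [-0.049, -0.01, -0.999]]
force: [1.7, -1.5, 9.4]
grip_width: 31.8
```

```bash
python3 sl.py 29
```

```text
foot c [502.8 185. ] [80.  26.5] 82.7 n 2002 slope along groove, across: [ 0.01  -0.009] z 40.5
top med [497.6 186.  121.4]
22.55 [504.3 186.5  73.2] [[-0.991, 0.122, 0.047], [0.122, 0.992, -0.016], [-0.049, -0.01, -0.999]] [ 1.9 -2.6  9.9] 31.762912132301707
```

Request:
{"op": "jog_arm", "data": {
  "series": [
    [[0.2,-0.03,0,0.02,0],[0.2,-0.01,0,0.02,0],[0.2,0,0,0.02,0],[0.2,0,0,0.01,0],[0.2,0,0,0.01,0]]
  ]
}}

```text
t: 23.18
position: [504.2, 186.5, 73.3]
tool_rot: [[-0.991, 0.122, 0.048], [0.122, 0.992, -0.016], [-0.049, -0.01, -0.999]]
force: [2.2, -1.2, 5.9]
grip_width: 31.3
```

```bash
python3 sl.py 30
```

```text
foot c [502.7 185. ] [80.  26.5] 82.8 n 1987 slope along groove, across: [ 0.013 -0.01 ] z 40.5
top med [497.4 186.  121.4]
23.225 [504.2 186.6  73.3] [[-0.991, 0.122, 0.048], [0.121, 0.992, -0.016], [-0.049, -0.01, -0.999]] [ 1.6 -2.   7.1] 31.758081808018673
```

Request:
{"op": "jog_arm", "data": {
  "series": [
    [[0.2,-0.06,0,0.03,0],[0.2,-0.04,0,0.03,0],[0.2,0,0,0.03,0],[0.2,0,0,0.02,0],[0.2,0,0,0.02,0]]
  ]
}}

```text
t: 23.85
position: [504.4, 186.5, 73.3]
tool_rot: [[-0.992, 0.122, 0.046], [0.121, 0.993, -0.017], [-0.048, -0.011, -0.999]]
force: [1.3, -2.2, 9.3]
grip_width: 31.9
```

```bash
python3 sl.py 31
```

```text
foot c [502.9 185. ] [80.1 26.3] 82.9 n 2021 slope along groove, across: [ 0.004 -0.01 ] z 40.5
top med [497.7 186.1 121.4]
23.9 [504.4 186.5  73.3] [[-0.992, 0.122, 0.046], [0.121, 0.993, -0.017], [-0.048, -0.012, -0.999]] [ 0.8 -1.9  9.7] 31.47845440503742
```

Foot slope is 0.004 along the groove with about 1 N of side force, so the gauge is flat. Unload and release, then lift slowly.

Request:
{"op": "jog_arm", "data": {
  "series": [
    [[0.2,-0.03,0,0.02,0],[0.2,-0.01,0,0.01,0],[1,0,0,0,0],[1,0,0,0,0],[1,0,0,0,0]]
  ]
}}

```text
t: 24.52
position: [499.4, 186.3, 70.8]
tool_rot: [[-0.992, 0.12, 0.037], [0.119, 0.993, -0.02], [-0.039, -0.015, -0.999]]
force: [0.1, 0.1, 0.3]
grip_width: 83.5
```

```bash
python3 sl.py 32
```

```text
foot c [502.  184.9] [79.7 26.4] 83.0 n 2112 slope along groove, across: [0.037 0.   ] z 40.4
top med [495.9 185.6 121.3]
24.575 [499.4 186.2  70.8] [[-0.992, 0.12, 0.037], [0.119, 0.993, -0.02], [-0.039, -0.015, -0.999]] [-0.6 -0.6  0.9] 85.34760371772887
```

Request:
{"op": "jog_arm", "data": {
  "series": [
    [[1,0,0,0,0],[1,0,0,0,0],[1,0,0,0,0],[1,0,0,0,0],[1,0,0,0,0]]
  ]
}}

```text
t: 25.2
position: [499.0, 186.2, 70.4]
tool_rot: [[-0.992, 0.12, 0.036], [0.119, 0.993, -0.02], [-0.038, -0.015, -0.999]]
force: [0.3, -0.3, -0.8]
grip_width: 85.6
```

```bash
python3 sl.py 33
```

```text
foot c [501.9 185. ] [79.8 26.2] 83.3 n 2122 slope along groove, across: [ 0.048 -0.001] z 40.4
top med [495.1 185.8 121.3]
25.25 [499.  186.2  70.4] [[-0.992, 0.12, 0.036], [0.119, 0.993, -0.02], [-0.038, -0.015, -0.999]] [-0.6  0.9 -0. ] 85.56432293430807
```

The gauge now leans slightly the other way, 0.048 rad and creeping. The tool is relaxed and centred on the body, so I re-grip and nudge it back about 3 mm.

Request:
{"op": "jog_arm", "data": {
  "series": [
    [[0.2,0,0,0,0],[0.2,0,0,0,0],[0.2,0,0,0,0],[0.2,-0.12,0,0.08,0],[0.2,-0.1,0,0.08,0]]
  ]
}}

```text
t: 25.88
position: [505.1, 186.0, 69.6]
tool_rot: [[-0.992, 0.119, 0.037], [0.119, 0.993, -0.02], [-0.039, -0.015, -0.999]]
force: [-6.3, -3.2, 18.7]
grip_width: 32.0
```

```bash
python3 sl.py 34
```

```text
foot c [502.9 184.7] [79.9 26.5] 83.5 n 2091 slope along groove, across: [-0.009 -0.011] z 40.8
top med [499.4 185.8 122. ]
25.925 [505.5 185.9  69.6] [[-0.992, 0.12, 0.038], [0.119, 0.993, -0.02], [-0.04, -0.015, -0.999]] [-6.8 -2.  15.8] 31.71593525259041
```

Request:
{"op": "jog_arm", "data": {
  "series": [
    [[0.2,0.05,0,0.05,0],[0.2,0.03,0,0.04,0],[0.2,0,0,0.03,0],[0.2,0,0,0.03,0],[0.2,0,0,0.03,0]]
  ]
}}

```text
t: 26.55
position: [505.2, 186.0, 69.7]
tool_rot: [[-0.992, 0.12, 0.041], [0.119, 0.993, -0.02], [-0.043, -0.015, -0.999]]
force: [-1.9, -0.3, 7.4]
grip_width: 31.5
```

```bash
python3 sl.py 35
```

```text
foot c [502.5 184.7] [80.1 26. ] 83.2 n 1952 slope along groove, across: [-0.008 -0.01 ] z 40.9
top med [499.3 185.9 122.1]
26.6 [505.2 186.   69.7] [[-0.992, 0.12, 0.041], [0.119, 0.993, -0.02], [-0.043, -0.015, -0.999]] [-2.5 -1.6  8.3] 31.959136162629978
```

Request:
{"op": "jog_arm", "data": {
  "series": [
    [[0.2,0.01,0,0.03,0],[1,0,0,0.02,0],[1,0,0,0,0],[1,0,0,0,0],[1,0,0,0,0]]
  ]
}}

```text
t: 27.22
position: [505.2, 186.0, 69.0]
tool_rot: [[-0.992, 0.12, 0.042], [0.119, 0.993, -0.02], [-0.044, -0.015, -0.999]]
force: [0.1, 0.0, 0.1]
grip_width: 85.4
```

```bash
python3 sl.py 36
```

```text
foot c [503.  184.6] [79.8 26.4] 83.4 n 2197 slope along groove, across: [-0.017  0.   ] z 40.8
top med [500.7 184.8 121.4]
27.275 [505.2 186.   69. ] [[-0.992, 0.12, 0.042], [0.119, 0.993, -0.02], [-0.044, -0.015, -0.999]] [ 0.5 -0.3 -0.6] 85.53894663165222
```

Slope is now −0.017 after release and the tool moved under 1 mm. Lifting clear.

Request:
{"op": "jog_arm", "data": {
  "series": [
    [[1,0,0,-0.5,0],[1,0,0,-1,0],[1,0,0,-1,0],[1,0,0,-1,0],[1,0,0,-0.5,0]]
  ]
}}

```text
t: 27.9
position: [500.3, 188.0, 173.6]
tool_rot: [[-0.992, 0.12, 0.041], [0.119, 0.993, -0.02], [-0.043, -0.015, -0.999]]
force: [-0.3, -0.4, 0.3]
grip_width: 85.2
```

```bash
python3 sl.py 37; python3 fin.py
```

```text
foot c [502.8 184.3] [79.9 25.9] 83.3 n 851 slope along groove, across: [-0.052  0.001] z 40.9
top med [505.1 184.2 121.5]
27.95 [501.  188.3 174.8] [[-0.992, 0.12, 0.042], [0.119, 0.993, -0.019], [-0.044, -0.014, -0.999]] [0.9 0.3 1.1] 85.63714281677302
wrist
base 3010 [506.  183.3] [99.1 69.8] 84.0 z 30.0 slope [ 0.001 -0.001]
foot 1383 [502.9 184.2] [79.8 26. ] 83.5 z 40.7 slope [-0.005  0.   ]
top 1444 [507.1 183.9] [32.1 24.9] 83.8 z 121.4 slope [ 0.063 -0.01 ]
top
base 453 [508.  185.4] [98.8 66.7] 83.7 z 30.5 slope [0.002 0.004]
foot 107 [502.1 159.1] [22.5 26.1] 83.2 z 40.9 slope [-0.009  0.003]
top 11 [515.6 179.7] [13.1 16.6] 3.1 z 119.4 slope [-0.068  0.124]
28.05 [499.9 187.7 172.1] [[-0.992, 0.12, 0.039], [0.119, 0.993, -0.02], [-0.042, -0.016, -0.999]] [-0.   0.1 -1.4] 85.59460638786842
```

Request:
{"op": "jog_arm", "data": {
  "series": [
    [[1,0,0,0,0],[1,0,0,0,0],[1,0,0,0,0],[1,0,0,0,0],[1,0,0,0,0]]
  ]
}}

```text
t: 28.68
position: [497.9, 186.7, 168.7]
tool_rot: [[-0.992, 0.12, 0.034], [0.119, 0.993, -0.023], [-0.036, -0.019, -0.999]]
force: [-0.6, -0.2, -1.0]
grip_width: 85.4
```

```bash
cat > tilt.py <<'E'
from h import *
import sys
def rc(W,Z,lo,hi,cx,cy,R):
    P=W[(Z>lo)&(Z<hi)];P=P[np.hypot(P[:,0]-cx,P[:,1]-cy)<R];return np.array(cv2.minAreaRect(P[:,:2].astype(np.float32))[0]),len(P)
for k in sys.argv[1:]:
    try: c=dict(np.load(f"wrist{k}.npz"))
    except FileNotFoundError: c=gauge("wrist",k)
    W=pts(c);Z=W[...,2]
    cx,cy=(465,-255) if k=="2" else (508,184)
    f,n=rc(W,Z,36,46,cx,cy,50);t,m=rc(W,Z,116,126,cx+3,cy,36)
    print(k,np.round(f,1),np.round(t,1),n,m,"tilt",np.round((t-f)/80,3))
show()
E
python3 tilt.py 2 20 21 37 40
```

```text
2 [ 464.2 -255.4] [ 464.9 -255.3] 943 978 tilt [0.008 0.001]
20 [502.7 184.2] [507.4 183.9] 1391 1423 tilt [ 0.059 -0.004]
21 [510.7 183.4] [528.1 181.3] 1992 2120 tilt [ 0.217 -0.026]
37 [502.8 184.3] [506.9 183.9] 1395 1421 tilt [ 0.051 -0.004]
40 [502.7 184.2] [507.1 183.7] 1445 1483 tilt [ 0.055 -0.007]
28.725 [497.9 186.7 168.7] [[-0.992, 0.12, 0.034], [0.119, 0.993, -0.023], [-0.036, -0.019, -0.999]] [-0.9  0.3 -0.3] 85.42745610736127
```

Leaning reads about 0.05 rad against the 0.06 limit. A few more frames will settle the value and show any creep.

```bash
python3 tilt.py 41 42 43 44; python3 tilt.py 1 36 33| head -3; python3 - <<'E'
from h import *
# edges in groove direction: foot and top-face extents
u=np.array([np.cos(np.radians(-6.5)),np.sin(np.radians(-6.5))])
for k in (41,42,43,44):
    c=dict(np.load(f"wrist{k}.npz"));W=pts(c);Z=W[...,2];s=(W[...,:2]-[503,184])@u
    near=(abs(s)<40)&(np.hypot(W[...,0]-505,W[...,1]-184)<50)
    yv=(W[...,:2]-[503,184])@[-u[1],u[0]]
    m=near&(abs(Z-41)<5)&(abs(yv)>20)&(abs(s)<10); z=Z[m]; a=np.polyfit(s[m],z,1)
    m2=near&(abs(Z-121)<4)&(abs(yv)<13)&(abs(s-4)<9); b=np.polyfit(s[m2],Z[m2],1)
    print(k,"foot slope",np.round(a,3),m.sum(),"top slope",np.round(b,3),m2.sum())
E
```

```text
41 [502.8 184.2] [507.1 183.6] 1435 1477 tilt [ 0.054 -0.007]
42 [502.9 184.2] [507.3 183.8] 1431 1486 tilt [ 0.055 -0.005]
43 [502.8 184.2] [507.2 183.9] 1433 1484 tilt [ 0.055 -0.004]
44 [502.7 184.3] [507.2 184. ] 1440 1477 tilt [ 0.056 -0.003]
28.925 [498.  186.7 169. ] [[-0.992, 0.12, 0.034], [0.119, 0.993, -0.023], [-0.037, -0.018, -0.999]] [ 0.9 -0.4 -0.3] 85.09951630966775
1 [0. 0.] [0. 0.] 0 0 tilt [0. 0.]
36 [503.  184.5] [503.8 184.5] 3316 3854 tilt [0.011 0.   ]
33 [501.9 184.9] [497.7 185.6] 3096 4390 tilt [-0.053  0.008]
41 foot slope [-0.067 40.756] 850 top slope [-2.00000e-02  1.22076e+02] 928
42 foot slope [-0.061 40.788] 837 top slope [-2.00000e-02  1.22079e+02] 932
43 foot slope [-0.062 40.802] 838 top slope [-1.90000e-02  1.22091e+02] 924
44 foot slope [-0.057 40.754] 847 top slope [-1.90000e-02  1.22091e+02] 932
```

The lean of 0.055 rad is too close to the limit. I will shut the fingers and press the gauge's top, which lets the foot turn freely until it is flat.

Request:
{"op": "jog_arm", "data": {
  "series": [
    [[0,-0.43,0,0,0],[0,0,0,0.5,0],[0,0,0,0.6,0],[0,0,0,0.4,0],[0,0,0,0.05,0]]
  ]
}}

```text
t: 29.55
position: [510.4, 184.0, 127.1]
tool_rot: [[-0.992, 0.12, 0.033], [0.119, 0.993, -0.023], [-0.035, -0.019, -0.999]]
force: [-0.8, -0.6, 0.5]
grip_width: 0.3
```

Request:
{"op": "jog_arm", "data": {
  "series": [
    [[0,0,0,0.2,0],[0,0.03,0,0.12,0],[0,0.1,0,0.12,0],[0,0.1,0,0.12,0],[0,0.03,0,0.12,0]]
  ]
}}

```text
t: 30.18
position: [514.0, 184.0, 121.2]
tool_rot: [[-0.991, 0.123, 0.052], [0.122, 0.992, -0.022], [-0.054, -0.016, -0.998]]
force: [-2.7, -3.3, 18.6]
grip_width: -0.1
```

```bash
python3 tilt.py 50; python3 sl.py 51
```

```text
50 [502.7 184.4] [509.  184.1] 2138 1233 tilt [ 0.079 -0.003]
30.225 [514.3 183.9 121.2] [[-0.991, 0.123, 0.052], [0.122, 0.992, -0.022], [-0.054, -0.015, -0.998]] [-2.6 -4.4 17.8] 0.13392947387521542
foot c [503.2 184.5] [79.8 26.2] 83.2 n 1439 slope along groove, across: [-0.076 -0.002] z 41.3
top med [502.6 185.8 121. ]
30.275 [514.2 183.9 121.2] [[-0.991, 0.123, 0.052], [0.122, 0.992, -0.022], [-0.054, -0.015, -0.998]] [-2.6 -4.3 18. ] -0.2641760444245627
```

Request:
{"op": "jog_arm", "data": {
  "series": [
    [[0,0.22,0,0.05,0],[0,0.18,0,0.06,0],[0,0.06,0,0.07,0],[0,0.04,0,0.06,0],[0,0.03,0,0.05,0]]
  ]
}}

```text
t: 30.9
position: [506.6, 184.8, 120.6]
tool_rot: [[-0.99, 0.125, 0.064], [0.124, 0.992, -0.021], [-0.066, -0.013, -0.998]]
force: [-1.8, -1.3, 11.1]
grip_width: 0.2
```

```bash
python3 tilt.py 52; python3 sl.py 53
```

```text
52 [501.9 184.8] [501.5 184.9] 2047 1178 tilt [-0.005  0.002]
30.95 [506.5 184.8 120.6] [[-0.99, 0.125, 0.064], [0.124, 0.992, -0.021], [-0.066, -0.013, -0.998]] [-2.5 -2.8 12.5] -0.5658126167676595
foot c [501.9 184.8] [79.9 25.8] 82.5 n 1333 slope along groove, across: [-0.008 -0.002] z 40.3
top med [495.2 186.7 120.1]
31.0 [506.5 184.8 120.5] [[-0.99, 0.125, 0.064], [0.124, 0.992, -0.021], [-0.066, -0.013, -0.998]] [-2.8 -2.5 11.2] 0.01302243140254435
```

Flat: tilt about −0.005 and foot at 40.3 mm under 11 N. Lifting straight off.

Request:
{"op": "jog_arm", "data": {
  "series": [
    [[0,0,0,-0.8,0],[0,0,0,-1,0],[0,0,0,-0.5,0],[0,0,0,0,0],[0,0,0,0,0]]
  ]
}}

```text
t: 31.62
position: [500.9, 186.1, 177.3]
tool_rot: [[-0.99, 0.124, 0.061], [0.123, 0.992, -0.022], [-0.063, -0.014, -0.998]]
force: [0.6, 0.7, -0.5]
grip_width: -0.2
```

```bash
python3 tilt.py 54 55 56; python3 sl.py 57 54
```

```text
54 [501.5 184.6] [501. 185.] 1325 1408 tilt [-0.007  0.005]
55 [501.8 184.6] [500.5 184.7] 1327 1408 tilt [-0.016  0.002]
56 [501.8 184.6] [500.7 185. ] 1322 1407 tilt [-0.015  0.006]
31.775 [500.9 186.1 177.3] [[-0.99, 0.124, 0.061], [0.123, 0.992, -0.022], [-0.063, -0.014, -0.998]] [-0.4  0.4 -0. ] 0.001782916933349307
foot c [501.6 184.6] [79.6 26.3] 83.2 n 712 slope along groove, across: [ 0.01  -0.002] z 40.2
top med [499.5 185.1 121.1]
foot c [501.8 184.8] [79.6 26.2] 82.4 n 657 slope along groove, across: [ 0.009 -0.001] z 40.2
top med [499.4 185.1 121.1]
31.825 [500.9 186.1 177.3] [[-0.99, 0.124, 0.061], [0.123, 0.992, -0.022], [-0.063, -0.014, -0.998]] [-0.1 -1.2  0.9] 0.01152147636553891
```

The gauge stands clear, tilt about 0.01 rad, foot at 40.2 mm, 4 mm from the middle. Handing in.

```bash
python3 -c "
from h import *
print(r.sign_off())"
```

```text
the job is handed in; nothing more can be done
None
```

The gauge is standing released on the empty base with its foot flat, and I handed the job in at about 31.8 s. No verdict was reported.

**What I did:** I lifted the gauge off its rest, set it across the groove of the empty base and pressed it down with up to about 28 N. The first release left it leaning about 0.2 rad. Two re-grips still left it leaning about 0.05 rad, too close to the 0.06 limit. I then shut the fingers, pressed on the top of the gauge until the foot was flat, and lifted straight off.

**Last checks, from the wrist camera:**

| Check | Measured | Limit |
|---|---|---|
| Offset from middle of groove length | about 4 mm | 20 mm |
| Offset from groove centre line | about 1 mm | 12 mm |
| Foot bar against the groove's across direction | about 0.02 rad | 0.3 rad |
| Tilt | 0.007–0.016 rad | 0.06 rad |
| Height of foot's top face | 40.2 mm (40 is flat) | within 3 mm |

At hand-in, the shut fingers were about 55 mm above the gauge and touching nothing.

**What I could not confirm:**
- **Probe reading:** I did not read the pointer; the depth reading is only inferred from the foot being flat with the probe over the groove.
- **Pressing step:** the gripped presses came while the foot was still 0.01–0.02 rad off flat. The height was within the limits.
- **Camera agreement:** the top and wrist cameras disagreed by about 2–3 mm on positions.

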